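# Tuck the specimen carrier under the warm-stage flap and hold it pressed flat

## Robot

A 6-joint arm with a two-finger parallel gripper is mounted at the origin on a cart in front of the work surface, level with it; the furniture and walls round the work are solid. World frame = base frame: x ahead of the robot, y to its left, z up, the work surface at z = 0. Lengths are in m, angles in rad, forces in N, time in s.
With the tool pointing down it reaches from about 0.35 to 0.85 m from the base axis. Payload 8.1 kg.
Tool frame: the origin (TCP) lies between the finger pads; the fingertips stand 14 mm ahead of it and the grasp point (between the pads) lies 5 mm behind it; z points along the fingers, y is the direction in which the jaws open and shut (so a half turn about z gives the same grasp; the last joint's range is limited). The gripper opens to 93 mm and grips with 3 to 60 N. Pads are 15 mm wide; open, the fingers measure 128 mm over their backs; the gripper's body (75 mm by 188 mm) begins 65 mm behind the grasp point.
Start: joints at [-1.409, 0.13, 1.488, -0, 1.523, -0.085], TCP at [0.147, -0.582, 0.233] pointing down, gripper open.
Joint ranges: [-2.96, 2.96], [-0.89, 2.26], [0.02, 2.5], [-1.34, 4.48], [0, 2.73], [-2.66, 2.66]. Speed limits (rad/s): [2.39, 2.39, 2.79, 3.14, 3.14, 3.14].

## Interface

Orientations are given as a rotation vector (axis times angle).
In Python, from plant import robot gives the robot as it stands.
- The arm moves only by the tool step_arm, never from a script. Its argument "targets" is a list of rows, each an object of numbers: "tx", "ty", "tz": the shift along the tool's x, y, z in mm; "ax", "ay", "az": the turn, a rotation vector about the tool's x, y, z in rad; "grip": the closure in counts, from 0 (fully open) to 255 (shut). In form: [{"tx": .., "ty": .., "tz": .., "ax": .., "ay": .., "az": .., "grip": ..}, ...]. A call has 1 to 20 rows; each row shifts and turns the commanded pose from where the row before left it, along the tool's axes as they then stand; what a row does not reach is not made up. A row lasts 1/10 s, in which the tool goes at most 50 mm and 8.59 degrees, less where a joint would pass 70% of its speed; a pose out of reach is approached as far as the arm can. A call with a gripper value outside its range is refused whole. The fingers move at their own pace and stop on an object; "squeeze" is the grip in N (left out, the last holds). Time passes only in rows, so rows that do not move let the fingers close. It gives the time, the measured TCP pose, the force and the opening at its end, in the units of the state.
- robot.read_state(): the state, without advancing time (a new reading comes with each control period).
- robot.read_camera(name): name is "side" or "top"; returns a dict with "frame" (480x640x3 uint8, blue, green, red), "fx", "fy", "cx", "cy" (pixels), "k1" (the pictures are not rectified: a ray, as slopes to the right and down, at radius r is drawn at 1 + k1 r^2 times it, then the intrinsics apply), "R" (3x3) and "t" (3): a world point X has camera coordinates R X + t. Camera axes: x right, y down, z forward; pixel columns grow to the right and rows downward; lengths in m; the calibration is good to about 2 mm. A picture is of the moment at which its call begins. There is no depth.
- robot.close_job(): hands the job in, once; it reports no verdict.
The state is a dict: "t": time; "q": joint angles; "dq": joint speeds; "joint_torque": joint torques, N m; "tool_pos": TCP position; "orientation": TCP orientation; "force": force on the tool from outside, world axes, zero at the start; "wrist_torque": the same for the moment, N m; "opening": finger opening in m.
Only numpy, scipy, OpenCV 4.12 (cv2) and the standard library are available. Lean on these libraries where they do the work, as an engineer would, in place of code of your own. Each camera call takes 0.05 s, during which the arm holds its last target.

## Task

Load the specimen carrier into the warm stage: take it by its upright black grip and slide its plain end flat under the sprung flap, between the cheeks, right up to the stop, letting the flap ride up only by about the carrier's thickness, never prying it up. Then press the grip end down, firmly but not hard (there is glass in it), so that the carrier lies flat on the bed with the sprung temperature probe flush beneath it. Finish like that, still holding it pressed down while the reading settles, with the things round about left where they are.

Things in the scene. Friction and masses are not known exactly. Their poses are not given: they have to be found in the camera images.
- carrier_grip (a point): Centre of the carrier's upright black grip, a block 26 mm long (x), 12 mm thick (y, take it across this) and 18 mm tall on a foot plate 26 mm wide and 2 mm high; its top is 25 mm above the carrier's underside. This point is 16 mm above the underside, 38 mm from the carrier's middle towards the heel. Axes as the carrier.
- carrier_nose (a point): Middle of the lower edge of the carrier's plain end (the end that goes under the flap), 93 mm ahead (+x) of the grip centre and 16 mm below it. The end's upper edge is bevelled from 5 down to 3 mm over the last 8 mm. Axes as the carrier.
- carrier_heel (a point): Middle of the lower edge of the carrier's grip end, 17 mm behind (-x) the grip centre and 16 mm below it. Axes as the carrier.
- carrier: Specimen carrier: loose flat aluminium frame 110 (x) x 40 (y) x 5 (z) mm with a glass slide in its window and a black grip near one end, 0.06 to 0.13 kg, lying flat on the table. Origin at the middle of its underside; x points from the grip to the plain end (nose), z up.
- stage_seat (a point): Where the carrier's nose point belongs: on the warm stage's bed at the foot of its 6 mm high stop, midway between the cheeks. x is the direction of pushing in, z up. The stage is a fixed grey block 164 x 112 mm; its flat dark bed, 30 mm above the table, runs from x = -130 to +30 mm. Cheeks 17 mm high stand 50 mm apart from x = -32 to +24 mm; their mouths, 9 mm high, flare from x = -45 mm.
- flap (a joint): Angle (rad) of the steel hold-down flap, 47 mm wide between the cheeks: 0 at rest, grows when lifted. It slopes from a hinge 14 mm behind the seat and 10 mm above the bed down to a bead 28 mm before the seat, 3.5 mm above the bed, then a 16 mm lip turns up. A carrier pushed in flat lifts the bead 1.5 mm (0.04 rad) against 1 to 3 N of spring; past 0.15 rad (6 mm) it counts as pried up.
- flap_lip (a point): Tip of the flap's upturned lip, 43 mm before the seat point and 10 mm above the bed while the flap is down.
- probe (a joint): Travel of the sprung brass temperature probe, 9 mm across, m; 0 when it stands 3 mm proud of the bed, 0.003 when pushed flush; 2 N begins to move it, 5 N holds it flush. The carrier's own weight does not push it in.
- probe_tip (a point): Top of the probe, on the bed's midline, 95 mm before (-x) the seat point: straight below the grip when the carrier is home.
- tissue_pack: Bystander: flat pack of lens tissue, 70 x 110 x 18 mm; origin at the middle of its underside.
- slide_carton: Bystander: small green carton, 78 x 28 x 20 mm; origin at the middle of its underside.
- oil_dropper: Bystander: brown dropper bottle, 31 mm across, 86 mm tall; origin at the middle of its underside.
- petri: Bystander: petri dish, 64 mm across, 14 mm tall; origin at the middle of its underside.
Not all that is in view belongs to the job. What is shaped like the carrier but purple is not meant.

How it is judged:
On the way:
1. the carrier's plain end is under the flap and up to the stop (x of carrier_nose in the frame of stage_seat between -0.004 and 0.003 m and y of carrier_nose in the frame of stage_seat between -0.007 and 0.007 m and z of carrier_nose in the frame of stage_seat between -0.002 and 0.003 m and value of joint flap between 0.012 and 0.1 rad), for 0.2 s.
At the end, for the whole second after the job is handed in: Still held or pressed by the robot (over 1.5 N), the carrier is at rest, its plain end under the flap within 4 mm of the stop and 7 mm of the middle, square within 0.08 rad, both ends within 1.5 mm of the bed, the flap riding on it (0.012 to 0.1 rad), the probe in by at least 1.8 mm (all of step 1 and z of each of carrier_nose, carrier_heel in the frame of stage_seat below 0.0015 m and z of carrier_heel in the frame of stage_seat above -0.002 m and angle between the x axis of carrier_nose and the x axis of stage_seat, either way round below 0.08 rad and value of joint probe above 0.0018 m and contact force between the fingers and carrier above 1.5 N and linear speed of carrier below 0.02 m/s); the arm keeps its last pose, push and grip.
It fails at once if the flap is pried up (more than 0.15 rad, 6 mm at its bead) (value of joint flap above 0.15 rad).
It fails at once if the carrier is forced against the stage (more than 60 N) (contact force between carrier and warm_stage above 60 N).
It fails at once if a bystander (tissue pack, carton, dropper bottle or petri dish) is displaced by more than 20 mm (distance of any of tissue_pack, slide_carton, oil_dropper, petri from where it was at the start of the episode above 0.02 m).
It also fails if it takes over 35 s, if anything falls off the work surface, if the arm or the gripper's body presses on something with over 40 N, if the wrist force passes 120 N, or if a joint passes its speed limit or range.

## Working session

There is one attempt and no reset: what is moved stays moved. The work goes in short steps, Python scripts to look and compute and a tool call to move; the robot and the scene stay as the last step left them, time stands still between calls to the robot, and variables do not carry over. Pictures are saved under pics/ and viewed, and the job is handed in when it is done.

Besides the shell and the picture viewer there is one more tool, called after ">>>" as name([rows], argument=value, ...), one row to a line, values as JSON. step_arm: Moves the arm, as the interface text tells. Its arguments: {"type":"object","properties":{"targets":{"type":"array"},"squeeze":{"type":"number"}},"required":["targets"]}

```bash
ls; mkdir -p pics; python3 - <<'E'
from plant import robot
import cv2,numpy as np
for n in ("side","top"):
    c=robot.read_camera(n); cv2.imwrite(f"pics/{n}0.png",c["frame"]); print(n,{k:(np.round(v,4).tolist() if k!="frame" else 0) for k,v in c.items()})
print(robot.read_state())
E
```

```text
pics
side {'frame': 0, 'fx': 546.6063, 'fy': 546.6063, 'cx': 323.3852, 'cy': 242.2944, 'k1': -0.167, 'R': [[-0.993, -0.1178, -0.0106], [-0.0585, 0.567, -0.8216], [0.1028, -0.8152, -0.5699]], 't': [0.5786, 0.1427, 0.8616]}
top {'frame': 0, 'fx': 502.0843, 'fy': 502.0843, 'cx': 315.461, 'cy': 247.5352, 'k1': -0.033, 'R': [[0.0239, -0.9994, 0.0242], [-0.9928, -0.0266, -0.1169], [0.1175, -0.0213, -0.9928]], 't': [-0.1253, 0.6123, 1.1091]}
{'t': 0.1, 'q': array([-1.40939477e+00,  1.31073357e-01,  1.48911750e+00, -4.74346177e-06,
        1.52301973e+00, -8.54128644e-02]), 'dq': array([ 0.00063021, -0.00076984, -0.0034327 ,  0.00064149, -0.00205953,
       -0.00014714]), 'joint_torque': array([ 2.98661425e-04, -5.61342824e+01, -4.93094909e+01,  7.69151025e-02,
        2.91385391e-02, -7.65959703e-05]), 'tool_pos': array([ 0.14652582, -0.58134507,  0.23172871]), 'orientation': array([-3.11609647e+00, -3.86513252e-01,  1.03920687e-04]), 'force': array([ 0.19345144, -0.91548695,  0.28099767]), 'wrist_torque': array([ 0.04714211, -0.01140467,  0.01094455]), 'opening': 0.09291395065446283}
```

View pics/side0.png

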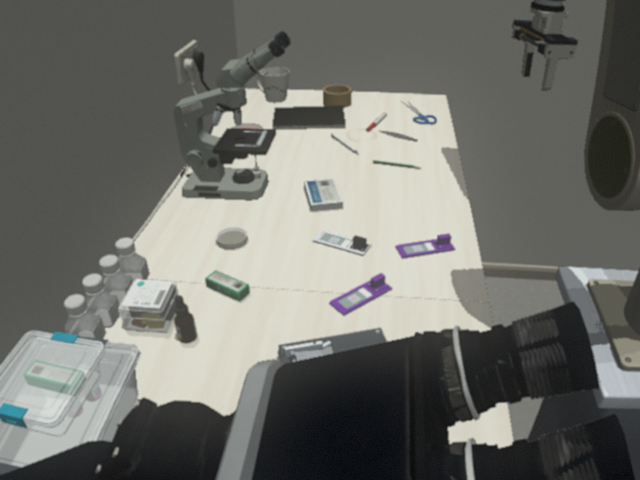

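View pics/top0.png

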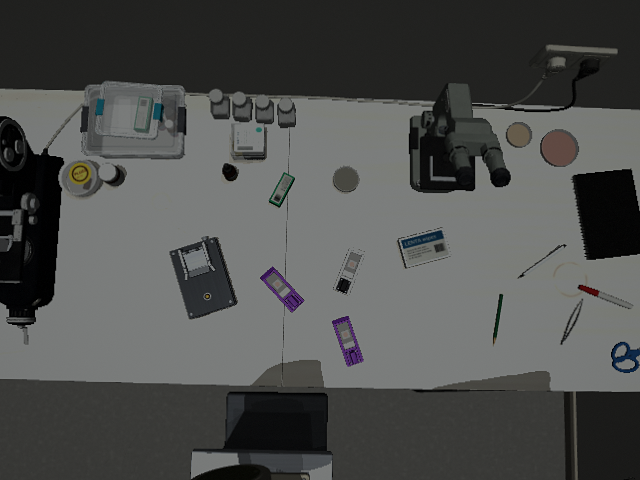

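The top view shows the silver carrier at (349,271) with its black grip at about (343,285). The two purple lookalikes are at (282,288) and (347,341) and are not meant. The stage is at (203,277). I'll confirm in enlarged crops.

```bash
python3 - <<'E'
import cv2,numpy as np
t=cv2.imread("pics/top0.png"); s=cv2.imread("pics/side0.png")
a=cv2.resize(t[240:300,320:380],None,fx=9,fy=9,interpolation=cv2.INTER_CUBIC)
a=cv2.convertScaleAbs(a,alpha=1.3)
cv2.imwrite("pics/c_top.png",a)
a=cv2.resize(t[230:325,160:245],None,fx=6,fy=6,interpolation=cv2.INTER_CUBIC)
cv2.imwrite("pics/st_top.png",cv2.convertScaleAbs(a,alpha=1.6))
a=cv2.resize(s[225:260,305:380],None,fx=10,fy=10,interpolation=cv2.INTER_CUBIC)
cv2.imwrite("pics/c_side.png",a)
a=cv2.resize(s[320:370,270:395],None,fx=6,fy=6,interpolation=cv2.INTER_CUBIC)
cv2.imwrite("pics/st_side.png",a)
E
```

```text
(no output)
```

View pics/c_top.png

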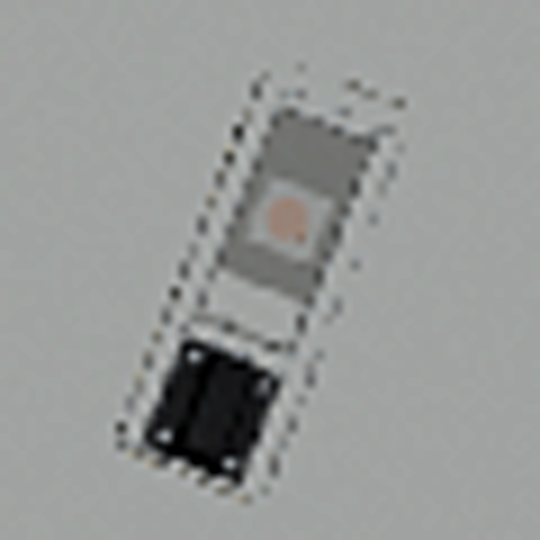

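View pics/st_top.png

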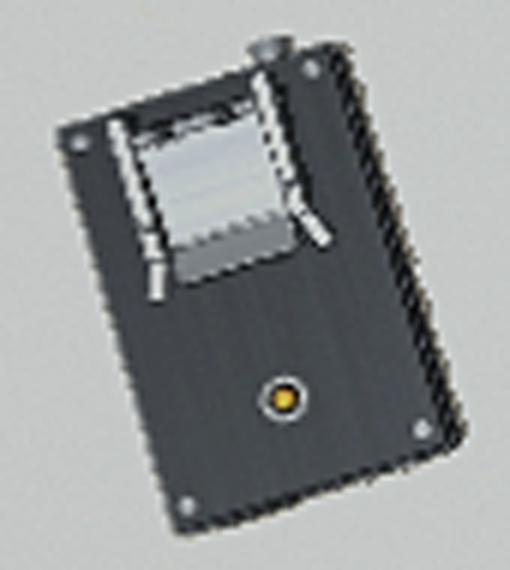

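View pics/c_side.png

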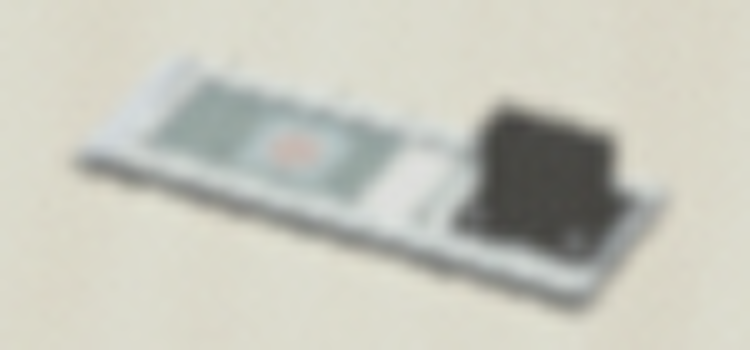

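View pics/st_side.png

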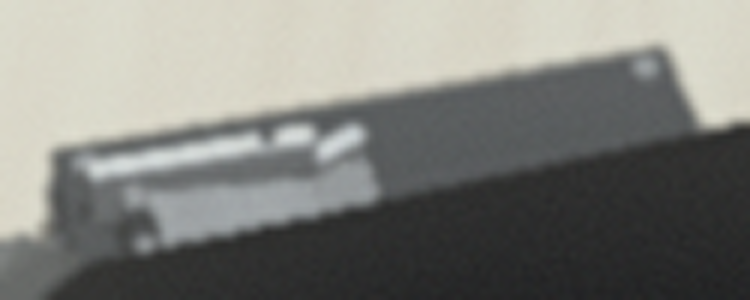

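```bash
cat > h.py <<'E'
import numpy as np,cv2
from plant import robot
C={}
def load(n):
    c=robot.read_camera(n); C[n]=c; return c
def K(c): return np.array([[c["fx"],0,c["cx"]],[0,c["fy"],c["cy"]],[0,0,1.]]),np.array([c["k1"],0,0,0,0.])
def proj(c,X):
    k,d=K(c); return cv2.projectPoints(np.atleast_2d(np.array(X,float)),cv2.Rodrigues(np.array(c["R"]))[0],np.array(c["t"],float),k,d)[0][:,0]
def onz(c,uv,z):
    k,d=K(c); p=cv2.undistortPointsIter(np.array(uv,float).reshape(-1,1,2),k,d,None,None,(3,50,1e-9))[:,0] if hasattr(cv2,'undistortPointsIter') else cv2.undistortPoints(np.array(uv,float).reshape(-1,1,2),k,d)[:,0]
    R=np.array(c["R"]);t=np.array(c["t"]); o=-R.T@t
    r=np.c_[p,np.ones(len(p))]@R
    z=np.broadcast_to(z,len(p)); s=(z-o[2])/r[:,2]
    return o+r*s[:,None]
def crop(pts,f,ox,oy): return (np.array(pts,float)+.5)/f-.5+[ox,oy]
E
python3 - <<'E'
from h import *
np.set_printoptions(precision=4,suppress=True)
t=load("top"); s=load("side")
p=crop([(262,78),(405,100),(122,432),(258,497)],9,320,240)
print("carrier corners top",onz(t,p,[.003,.003,.005,.005]))
p=crop([(185,340),(283,378),(240,487),(147,447)],9,320,240); q=onz(t,p,.007); print("foot",q,q.mean(0))
p=crop([(195,355),(265,385),(163,435),(231,463)],9,320,240); q=onz(t,p,.007); print("screws",q,q.mean(0)); 
f=(q[0]+q[1]-q[2]-q[3]);print("yaw",np.arctan2(f[1],f[0]))
p=crop([(80,163),(585,302),(660,195)],10,305,225); print("side nose-near(z0),heel near, heel far top",onz(s,p,[0,0,.005]))
p=crop([(498,103),(615,135)],10,305,225); print("side grip top",onz(s,p,.025))
p=crop([(80,143),(312,68),(187,505),(422,428),(285,398),(57,130),(178,533)],6,160,230); q=onz(t,p,[.03]*4+[.033,.03,.03]);print("stage",q)
f=q[0]+q[1]-q[2]-q[3]; print("yaw",np.arctan2(f[1],f[0]),np.arctan2(*(q[0]-q[2])[1::-1]),np.arctan2(*(q[1]-q[3])[1::-1]),np.arctan2(*(q[5]-q[6])[1::-1]),"mid",q[:4].mean(0),"lens",np.linalg.norm(q[0]-q[1]),np.linalg.norm(q[0]-q[2]),np.linalg.norm(q[5]-q[6]))
y=np.arctan2(f[1],f[0]);R=np.array([[np.cos(y),np.sin(y)],[-np.sin(y),np.cos(y)]])
print("in probe frame\n",(q[:,:2]-q[4,:2])@R.T-[95,0]@np.eye(2)*.001)
p=crop([(645,67),(662,45)],6,270,320); print("side stage screw, corner",onz(s,p,.03))
E
```

```text
carrier corners top [[ 0.6198 -0.1887  0.003 ]
 [ 0.615  -0.2264  0.003 ]
 [ 0.5264 -0.1538  0.005 ]
 [ 0.5104 -0.1893  0.005 ]]
foot [[ 0.5505 -0.1695  0.007 ]
 [ 0.5413 -0.1951  0.007 ]
 [ 0.5129 -0.1844  0.007 ]
 [ 0.5226 -0.1602  0.007 ]] [ 0.5318 -0.1773  0.007 ]
screws [[ 0.5466 -0.1722  0.007 ]
 [ 0.5393 -0.1905  0.007 ]
 [ 0.5258 -0.1643  0.007 ]
 [ 0.519  -0.182   0.007 ]] [ 0.5327 -0.1772  0.007 ]
yaw -0.3781178550252724
side nose-near(z0),heel near, heel far top [[ 0.6271 -0.1919  0.    ]
 [ 0.5249 -0.1555  0.    ]
 [ 0.5122 -0.1854  0.005 ]]
side grip top [[ 0.5442 -0.1845  0.025 ]
 [ 0.5212 -0.1759  0.025 ]]
stage [[0.5939 0.2156 0.03  ]
 [0.625  0.1287 0.03  ]
 [0.4583 0.1678 0.03  ]
 [0.4893 0.0808 0.03  ]
 [0.4992 0.1324 0.033 ]
 [0.5986 0.2246 0.03  ]
 [0.4477 0.1707 0.03  ]]
yaw 0.3388862363096969 0.33858888292179856 0.3391833011924558 0.3433939854736318 mid [0.5416 0.1482 0.03  ] lens 0.09226201300012449 0.1437934843883457 0.1602437033074067
in probe frame
 [[ 0.022   0.047 ]
 [ 0.0225 -0.0453]
 [-0.1218  0.047 ]
 [-0.1215 -0.0453]
 [-0.095   0.    ]
 [ 0.0294  0.0539]
 [-0.1308  0.0532]]
side stage screw, corner [[0.4903 0.0806 0.03  ]
 [0.4863 0.0721 0.03  ]]
```

Only the silver carrier fits: it has a black upright grip and its edges measure about 110 × 40. The purple ones are ruled out by colour.

- **Carrier:** grip at about (0.533, −0.1775), yaw about −0.36. The two cameras agree within 2 mm.
- **Stage:** seat at about (0.589, 0.164), yaw 0.339. The screw and probe positions match the given sizes.

Next I'll move above the carrier.

>>> step_arm([
  {"tx": 20, "ty": -12, "tz": 3, "grip": 110},
  {"tx": 35, "ty": -22, "tz": 6},
  {"tx": 35, "ty": -22, "tz": 6},
  {"tx": 35, "ty": -22, "tz": 6},
  {"tx": 35, "ty": -22, "tz": 6},
  {"tx": 35, "ty": -22, "tz": 6},
  {"tx": 35, "ty": -22, "tz": 6},
  {"tx": 35, "ty": -22, "tz": 6},
  {"tx": 35, "ty": -22, "tz": 6},
  {"tx": 35, "ty": -22, "tz": 6},
  {"tx": 35, "ty": -22, "tz": 6},
  {"tx": 35, "ty": -22, "tz": 6},
  {"tx": 35, "ty": -22, "tz": 6},
  {"tx": 34, "ty": -21, "tz": 6},
  {"az": 0.12},
  {"az": 0.12},
  {"az": 0.12},
  {"az": 0.12},
  {"az": 0.127},
  {},
], squeeze=25)

```text
schema error: expected keys tx, ty, tz, ax, ay, az, grip
```

```bash
cat >> h.py <<'E'
from scipy.spatial.transform import Rotation as Ro
def tgt(x,y,z,yaw,pitch=0):
    # tool down, x along yaw ; pitch>0 tips nose(+x) down, about carrier y
    R=Ro.from_euler('z',yaw)*Ro.from_euler('y',pitch)*Ro.from_euler('x',np.pi)
    s=robot.read_state(); R0=Ro.from_rotvec(s["orientation"])
    d=R0.inv().apply(np.array([x,y,z])-s["tool_pos"])*1000
    e=R0.as_matrix()
    print("t",round(s["t"],2),"pos",s["tool_pos"].round(4),"tx",e[:,0].round(3),"yaw",round(np.arctan2(e[1,0],e[0,0]),4),"q",s["q"].round(2),"F",s["force"].round(1),"open",round(s["opening"],4))
    print("shift mm",d.round(1),"turn",(R0.inv()*R).as_rotvec().round(3))
E
python3 - <<'E'
from h import *
tgt(.5333,-.1775,.08,-.36)
cv2.imwrite("pics/t1.png",cv2.convertScaleAbs(cv2.resize(load("top")["frame"][200:340,240:420],None,fx=4,fy=4,interpolation=cv2.INTER_CUBIC),alpha=1.4))
cv2.imwrite("pics/s1.png",cv2.resize(load("side")["frame"][130:290,260:460],None,fx=4,fy=3.7,interpolation=cv2.INTER_CUBIC))
E
```

```text
t 0.2 pos [ 0.1465 -0.5815  0.232 ] tx [0.97  0.244 0.   ] yaw 0.2468 q [-1.41  0.13  1.49 -0.    1.52 -0.09] F [-0.2  0.4 -0.8] open 0.0929
shift mm [ 473.7 -297.1  152.4] turn [-0.001  0.     0.607]
```

All keys are needed in every row.

>>> step_arm([
  {"tx": 20, "ty": -12, "tz": 3, "ax": 0, "ay": 0, "az": 0, "grip": 110},
  {"tx": 35, "ty": -22, "tz": 6, "ax": 0, "ay": 0, "az": 0, "grip": 110},
  {"tx": 35, "ty": -22, "tz": 6, "ax": 0, "ay": 0, "az": 0, "grip": 110},
  {"tx": 35, "ty": -22, "tz": 6, "ax": 0, "ay": 0, "az": 0, "grip": 110},
  {"tx": 35, "ty": -22, "tz": 6, "ax": 0, "ay": 0, "az": 0, "grip": 110},
  {"tx": 35, "ty": -22, "tz": 6, "ax": 0, "ay": 0, "az": 0, "grip": 110},
  {"tx": 35, "ty": -22, "tz": 6, "ax": 0, "ay": 0, "az": 0, "grip": 110},
  {"tx": 35, "ty": -22, "tz": 6, "ax": 0, "ay": 0, "az": 0, "grip": 110},
  {"tx": 35, "ty": -22, "tz": 6, "ax": 0, "ay": 0, "az": 0, "grip": 110},
  {"tx": 35, "ty": -22, "tz": 6, "ax": 0, "ay": 0, "az": 0, "grip": 110},
  {"tx": 35, "ty": -22, "tz": 6, "ax": 0, "ay": 0, "az": 0, "grip": 110},
  {"tx": 35, "ty": -22, "tz": 6, "ax": 0, "ay": 0, "az": 0, "grip": 110},
  {"tx": 35, "ty": -22, "tz": 6, "ax": 0, "ay": 0, "az": 0, "grip": 110},
  {"tx": 34, "ty": -21, "tz": 6, "ax": 0, "ay": 0, "az": 0, "grip": 110},
  {"tx": 0, "ty": 0, "tz": 0, "ax": 0, "ay": 0, "az": 0.12, "grip": 110},
  {"tx": 0, "ty": 0, "tz": 0, "ax": 0, "ay": 0, "az": 0.12, "grip": 110},
  {"tx": 0, "ty": 0, "tz": 0, "ax": 0, "ay": 0, "az": 0.12, "grip": 110},
  {"tx": 0, "ty": 0, "tz": 0, "ax": 0, "ay": 0, "az": 0.12, "grip": 110},
  {"tx": 0, "ty": 0, "tz": 0, "ax": 0, "ay": 0, "az": 0.127, "grip": 110},
  {"tx": 0, "ty": 0, "tz": 0, "ax": 0, "ay": 0, "az": 0, "grip": 110},
], squeeze=25)

```text
t: 2.3
tool_pos: [0.5337, -0.178, 0.1516]
orientation: [3.09, -0.566, -0.0]
force: [-0.9, -0.6, -0.2]
opening: 0.053
```

```bash
python3 - <<'E'
from h import *
tgt(.5333,-.1775,.08,-.36)
cv2.imwrite("pics/t1.png",cv2.convertScaleAbs(cv2.resize(load("top")["frame"][200:340,240:420],None,fx=4,fy=4,interpolation=cv2.INTER_CUBIC),alpha=1.4))
cv2.imwrite("pics/s1.png",cv2.resize(load("side")["frame"][130:290,260:460],None,fx=4,fy=3.7,interpolation=cv2.INTER_CUBIC))
E
```

```text
t 2.3 pos [ 0.5337 -0.178   0.1516] tx [ 0.935 -0.354 -0.   ] yaw -0.3622 q [-0.41  0.08  1.69 -0.    1.37  1.52] F [-0.9 -0.6 -0.2] open 0.053
shift mm [-0.5 -0.3 71.6] turn [ 0.     0.    -0.002]
```

View pics/s1.png

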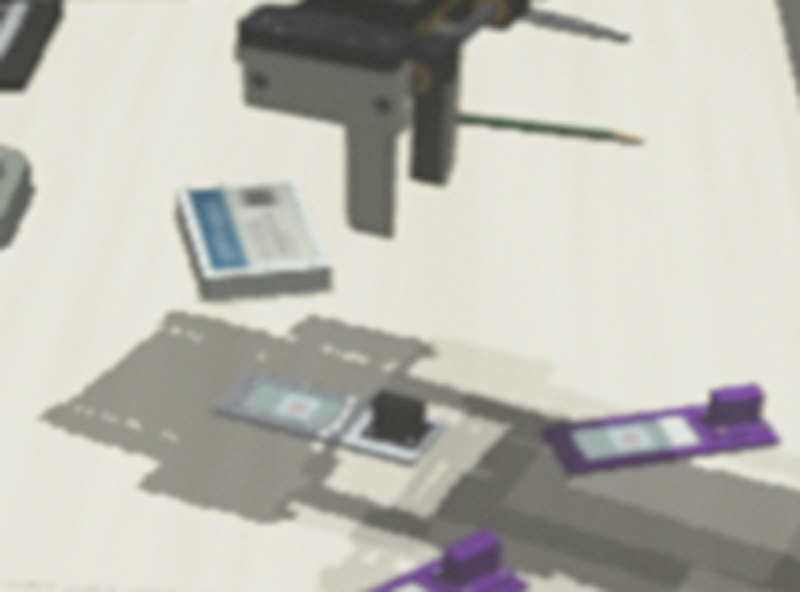

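View pics/t1.png

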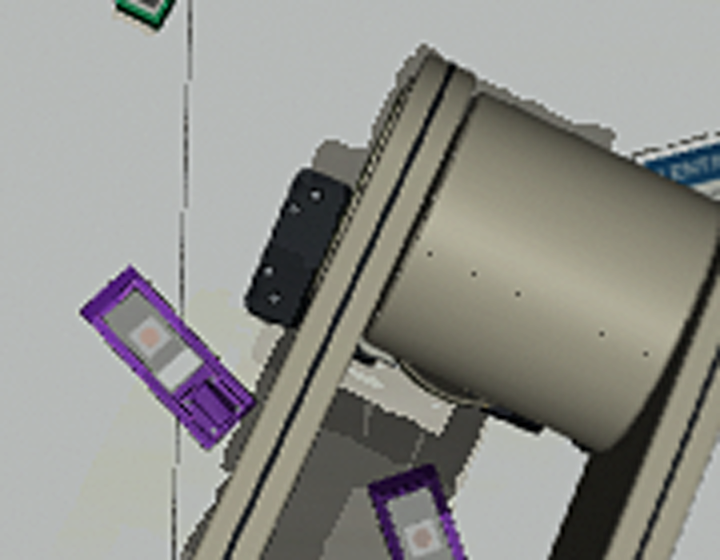

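The fingers (53 mm open) hang over the carrier, and the lookalikes are clear of them. I'll go down to just above the grip and check.

>>> step_arm([
  {"tx": 0, "ty": 0, "tz": 20, "ax": 0, "ay": 0, "az": 0, "grip": 110},
  {"tx": 0, "ty": 0, "tz": 30, "ax": 0, "ay": 0, "az": 0, "grip": 110},
  {"tx": 0, "ty": 0, "tz": 30, "ax": 0, "ay": 0, "az": 0, "grip": 110},
  {"tx": 0, "ty": 0, "tz": 20, "ax": 0, "ay": 0, "az": 0, "grip": 110},
  {"tx": 0, "ty": 0, "tz": 0, "ax": 0, "ay": 0, "az": 0, "grip": 110},
])

```text
t: 2.9
tool_pos: [0.5309, -0.1768, 0.048]
orientation: [-3.09, 0.558, 0.01]
force: [-1.1, -0.4, -0.2]
opening: 0.0526
```

```bash
python3 - <<'E'
from h import *
tgt(.5333,-.1775,.0225,-.36)
s=load("side")
cv2.imwrite("pics/s2.png",cv2.resize(s["frame"][200:270,290:390],None,fx=8,fy=8,interpolation=cv2.INTER_CUBIC))
R=Ro.from_euler('z',-.36)
g=np.array([.5333,-.1775,.025]); 
P=g+R.apply([[13,6,0],[13,-6,0],[-13,6,0],[-13,-6,0]])*1 if 0 else g+R.apply(np.array([[13,6,0],[13,-6,0],[-13,6,0],[-13,-6,0]])*1e-3)
print(((proj(s,P)-[290,200]+.5)*8).round())
E
```

```text
t 2.9 pos [ 0.5309 -0.1768  0.048 ] tx [ 0.937 -0.35  -0.007] yaw -0.3573 q [-0.41  0.2   1.77  0.    1.18  1.51] F [-1.1 -0.4 -0.2] open 0.0526
shift mm [ 2.6 -0.2 25.5] turn [-0.     0.007  0.003]
[[502. 301.]
 [523. 276.]
 [602. 328.]
 [622. 303.]]
```

View pics/s2.png

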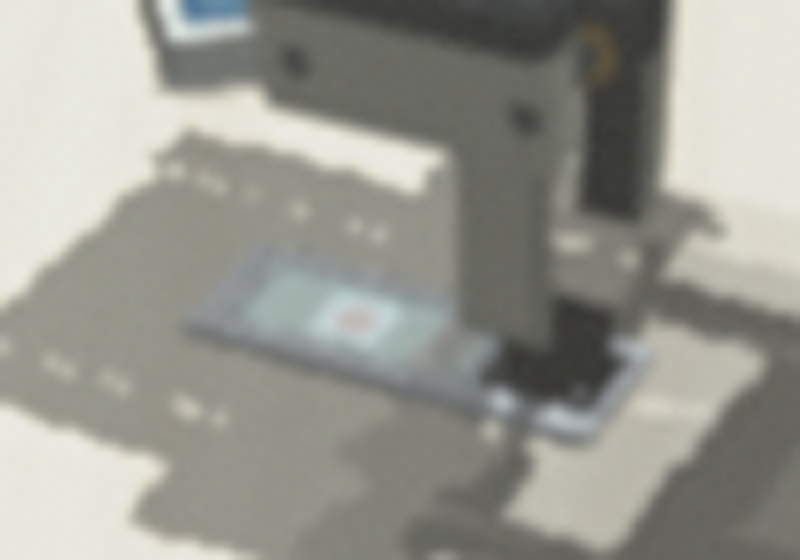

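The picture shows the jaws straddling the black grip, with some dynamic lag in the pose. I'll descend, settle, then close.

>>> step_arm([
  {"tx": 0, "ty": 0, "tz": 0, "ax": 0, "ay": 0, "az": 0, "grip": 110},
  {"tx": 0, "ty": 0, "tz": 10, "ax": 0, "ay": 0, "az": 0, "grip": 110},
  {"tx": 0, "ty": 0, "tz": 10, "ax": 0, "ay": 0, "az": 0, "grip": 110},
  {"tx": 0, "ty": 0, "tz": 7, "ax": 0, "ay": 0, "az": 0, "grip": 110},
  {"tx": 0, "ty": 0, "tz": 0, "ax": 0, "ay": 0, "az": 0, "grip": 110},
  {"tx": 0, "ty": 0, "tz": 0, "ax": 0, "ay": 0, "az": 0, "grip": 110},
  {"tx": 0, "ty": 0, "tz": 0, "ax": 0, "ay": 0, "az": 0, "grip": 110},
])

```text
t: 3.65
tool_pos: [0.5339, -0.1781, 0.0249]
orientation: [3.091, -0.563, 0.001]
force: [-0.5, -0.2, 0.2]
opening: 0.0529
```

```bash
python3 - <<'E'
from h import *
tgt(.5333,-.1775,.0225,-.36)
s=load("side")
cv2.imwrite("pics/s3.png",cv2.resize(s["frame"][200:270,290:390],None,fx=8,fy=8,interpolation=cv2.INTER_CUBIC))
E
```

```text
t 3.65 pos [ 0.5339 -0.1781  0.0249] tx [ 0.936 -0.352  0.   ] yaw -0.3602 q [-0.41  0.23  1.77 -0.    1.14  1.52] F [-0.5 -0.2  0.2] open 0.0529
shift mm [-0.8 -0.4  2.4] turn [ 0. -0. -0.]
```

View pics/s3.png

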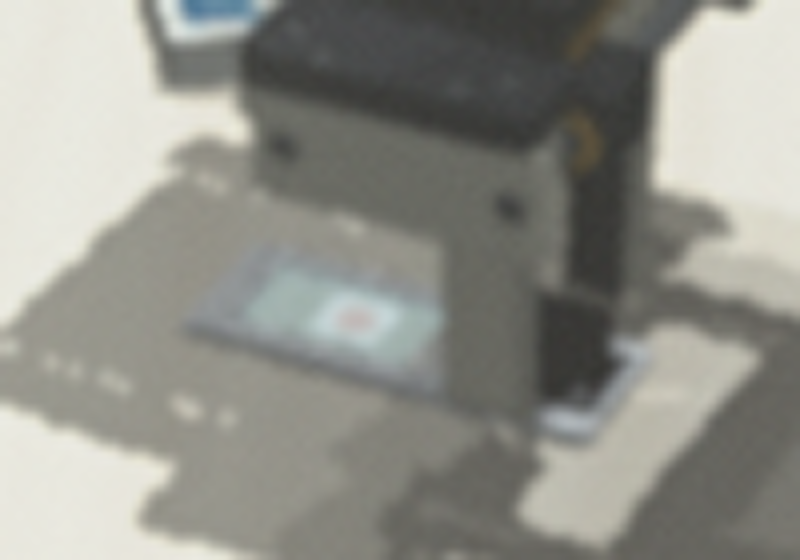

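The jaws are around the grip. I'll lower 1.5 mm more and close.

>>> step_arm([
  {"tx": -0.8, "ty": 0, "tz": 1.5, "ax": 0, "ay": 0, "az": 0, "grip": 110},
  {"tx": 0, "ty": 0, "tz": 0, "ax": 0, "ay": 0, "az": 0, "grip": 180},
  {"tx": 0, "ty": 0, "tz": 0, "ax": 0, "ay": 0, "az": 0, "grip": 240},
  {"tx": 0, "ty": 0, "tz": 0, "ax": 0, "ay": 0, "az": 0, "grip": 255},
  {"tx": 0, "ty": 0, "tz": 0, "ax": 0, "ay": 0, "az": 0, "grip": 255},
  {"tx": 0, "ty": 0, "tz": 0, "ax": 0, "ay": 0, "az": 0, "grip": 255},
  {"tx": 0, "ty": 0, "tz": 0, "ax": 0, "ay": 0, "az": 0, "grip": 255},
  {"tx": 0, "ty": 0, "tz": 0, "ax": 0, "ay": 0, "az": 0, "grip": 255},
], squeeze=30)

```text
t: 4.5
tool_pos: [0.5329, -0.1777, 0.0232]
orientation: [-3.091, 0.563, -0.0]
force: [-1.2, 0.0, 0.4]
opening: 0.0115
```

```bash
python3 - <<'E'
from h import *
tgt(.5333,-.1775,.0225,-.36)
s=load("side")
cv2.imwrite("pics/s4.png",cv2.resize(s["frame"][200:270,290:390],None,fx=8,fy=8,interpolation=cv2.INTER_CUBIC))
E
```

```text
t 4.5 pos [ 0.5329 -0.1777  0.0232] tx [ 0.936 -0.352 -0.   ] yaw -0.3602 q [-0.41  0.23  1.78  0.    1.13  1.52] F [-1.2  0.   0.4] open 0.0115
shift mm [ 0.3 -0.3  0.7] turn [-0.  0. -0.]
```

View pics/s4.png

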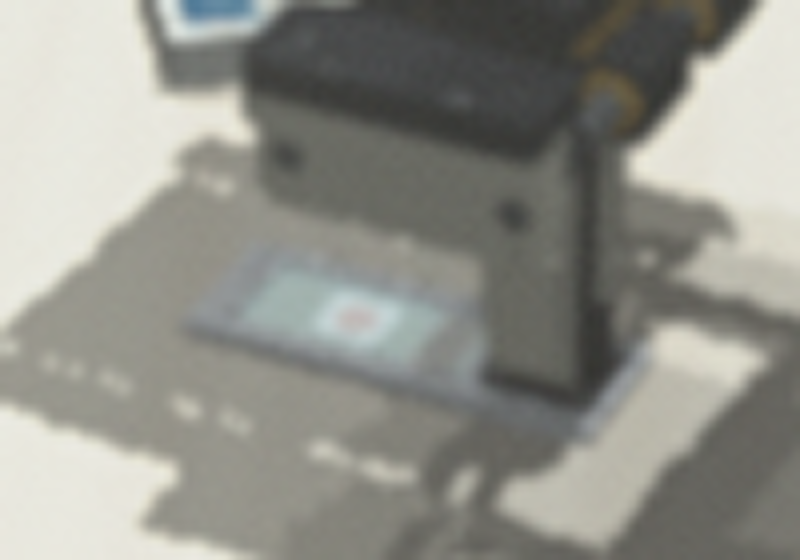

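Gripped: opening is 11.5 mm against a 12 mm grip. Now I'll lift, carry and turn to the stage yaw.

>>> step_arm([
  {"tx": 0, "ty": 0, "tz": -10, "ax": 0, "ay": 0, "az": 0, "grip": 255},
  {"tx": 0, "ty": 0, "tz": -25, "ax": 0, "ay": 0, "az": 0, "grip": 255},
  {"tx": 0, "ty": 0, "tz": -30, "ax": 0, "ay": 0, "az": 0, "grip": 255},
  {"tx": 0, "ty": 0, "tz": -23, "ax": 0, "ay": 0, "az": 0, "grip": 255},
  {"tx": -10, "ty": -13, "tz": 0, "ax": 0, "ay": 0, "az": 0, "grip": 255},
  {"tx": -20, "ty": -26, "tz": 0, "ax": 0, "ay": 0, "az": 0, "grip": 255},
  {"tx": -20, "ty": -26, "tz": 0, "ax": 0, "ay": 0, "az": 0, "grip": 255},
  {"tx": -25, "ty": -32, "tz": 0, "ax": 0, "ay": 0, "az": 0, "grip": 255},
  {"tx": -25, "ty": -32, "tz": 0, "ax": 0, "ay": 0, "az": 0, "grip": 255},
  {"tx": -25, "ty": -32, "tz": 0, "ax": 0, "ay": 0, "az": 0, "grip": 255},
  {"tx": -20, "ty": -28, "tz": 0, "ax": 0, "ay": 0, "az": 0, "grip": 255},
  {"tx": -20, "ty": -26, "tz": 0, "ax": 0, "ay": 0, "az": 0, "grip": 255},
  {"tx": -20, "ty": -26, "tz": 0, "ax": 0, "ay": 0, "az": 0, "grip": 255},
  {"tx": 0, "ty": 0, "tz": 0, "ax": 0, "ay": 0, "az": -0.08, "grip": 255},
  {"tx": 0, "ty": 0, "tz": 0, "ax": 0, "ay": 0, "az": -0.14, "grip": 255},
  {"tx": 0, "ty": 0, "tz": 0, "ax": 0, "ay": 0, "az": -0.14, "grip": 255},
  {"tx": 0, "ty": 0, "tz": 0, "ax": 0, "ay": 0, "az": -0.14, "grip": 255},
  {"tx": 0, "ty": 0, "tz": 0, "ax": 0, "ay": 0, "az": -0.12, "grip": 255},
  {"tx": 0, "ty": 0, "tz": 0, "ax": 0, "ay": 0, "az": -0.08, "grip": 255},
  {"tx": 0, "ty": 0, "tz": 0, "ax": 0, "ay": 0, "az": 0, "grip": 255},
])

```text
t: 6.55
tool_pos: [0.4435, 0.1134, 0.1101]
orientation: [-3.096, -0.534, 0.003]
force: [0.4, -0.1, -1.5]
opening: 0.0116
```

```bash
python3 - <<'E'
from h import *
tgt(.4445,.1131,.075,.339)
s=load("side");t=load("top")
cv2.imwrite("pics/s5.png",s["frame"]);cv2.imwrite("pics/t5.png",t["frame"])
cv2.imwrite("pics/s5c.png",cv2.resize(s["frame"][270:370,260:410],None,fx=5,fy=5,interpolation=cv2.INTER_CUBIC))
cv2.imwrite("pics/t5c.png",cv2.convertScaleAbs(cv2.resize(t["frame"][220:330,140:260],None,fx=5,fy=5,interpolation=cv2.INTER_CUBIC),alpha=1.5))
E
```

```text
t 6.55 pos [0.4435 0.1134 0.1101] tx [ 0.942  0.335 -0.002] yaw 0.3414 q [ 0.14 -0.17  2.01  0.    1.3   1.37] F [ 0.4 -0.1 -1.5] open 0.0116
shift mm [ 0.9  0.7 35.1] turn [-0.001  0.002  0.002]
```

View pics/s5c.png

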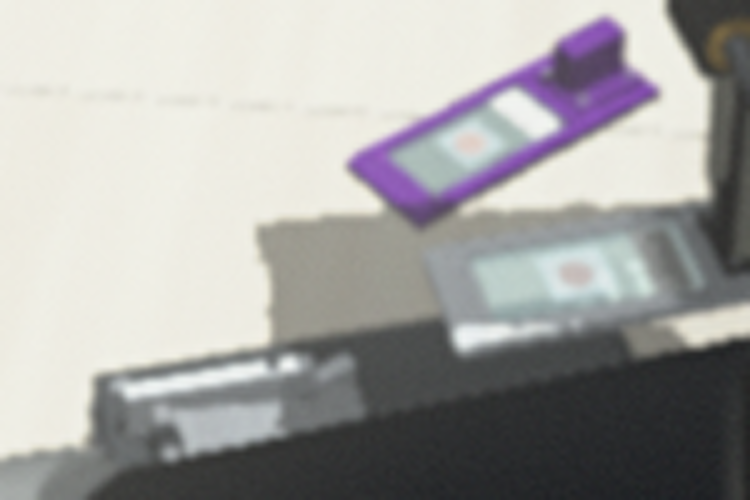

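View pics/t5c.png

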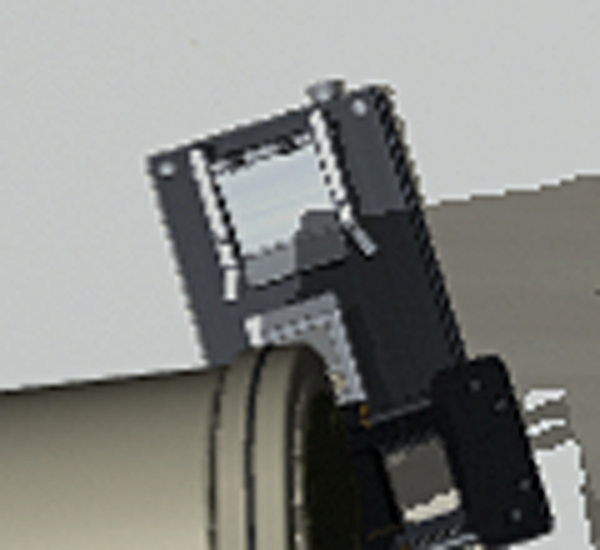

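```bash
python3 - <<'E'
from h import *
np.set_printoptions(precision=4,suppress=True)
t=load("top"); s=load("side")
st=robot.read_state(); tp=st["tool_pos"]; R0=Ro.from_rotvec(st["orientation"])
S=np.array([.5888,.1640,.03]); Rs=Ro.from_euler('z',.339)
p=crop([(245,320),(330,293),(365,405)],5,140,220); q=onz(t,p,[.090,.090,.092])
q2=onz(s,crop([(427,250),(458,352)],5,260,270),[.09,.087])
for n,a in (("top L,R,edge",q),("side far,near",q2)):
    print(n,a,"\n in tool",R0.inv().apply(a-tp)*1000,"\n in stage",Rs.inv().apply(a-S)*1000)
d=q[1]-q[2];print("edge yaw",np.arctan2(d[1],d[0]))
print("TCP in stage",Rs.inv().apply(tp-S)*1000)
E
```

```text
top L,R,edge [[0.5236 0.1625 0.09  ]
 [0.5362 0.1265 0.09  ]
 [0.4886 0.1089 0.092 ]] 
 in tool [[ 91.1695 -20.2278  20.7629]
 [ 91.1062  17.8491  20.7576]
 [ 40.3266  18.7117  18.7807]] 
 in stage [[ -61.9807   20.2362   60.    ]
 [ -62.0829  -17.8406   60.    ]
 [-112.8624  -18.6517   62.    ]]
side far,near [[0.5364 0.1253 0.09  ]
 [0.5248 0.1615 0.087 ]] 
 in tool [[ 90.8903  19.1102  20.7575]
 [ 91.9489 -18.9048  23.7623]] 
 in stage [[-62.3    -19.1015  60.    ]
 [-61.2041  18.9128  57.    ]]
edge yaw 0.35497221789922145
TCP in stage [-153.1613    0.0985   80.8018]
```

The carrier sits square in the hand. Its nose is about 91.5 mm ahead of the TCP and its lateral offset is 1 mm or less. I'll pitch the nose down 0.05 rad and lower to just above the bed, ahead of the lip.

>>> step_arm([
  {"tx": 0, "ty": 0, "tz": 15, "ax": 0, "ay": 0, "az": 0, "grip": 255},
  {"tx": 0, "ty": 0, "tz": 20, "ax": 0, "ay": 0, "az": 0, "grip": 255},
  {"tx": 0, "ty": 0, "tz": 8, "ax": 0, "ay": -0.025, "az": 0, "grip": 255},
  {"tx": 0, "ty": 0, "tz": 2, "ax": 0, "ay": -0.025, "az": 0, "grip": 255},
  {"tx": 0, "ty": 0, "tz": 0, "ax": 0, "ay": 0, "az": 0, "grip": 255},
  {"tx": 0, "ty": 0, "tz": 0, "ax": 0, "ay": 0, "az": 0, "grip": 255},
  {"tx": 0, "ty": 0, "tz": 0, "ax": 0, "ay": 0, "az": 0, "grip": 255},
  {"tx": 0, "ty": 0, "tz": 0, "ax": 0, "ay": 0, "az": 0, "grip": 255},
])

```text
t: 7.55
tool_pos: [0.4451, 0.113, 0.0667]
orientation: [3.087, 0.529, -0.075]
force: [0.1, -0.0, -1.0]
opening: 0.0117
```

```bash
cat >> h.py <<'E'
S=np.array([.5888,.1640,.03]); Rs=Ro.from_euler('z',.339)
def stat(tag=None):
    st=robot.read_state(); tp=st["tool_pos"]; R0=Ro.from_rotvec(st["orientation"])
    f=lambda p:(Rs.inv().apply(tp+R0.apply(np.array(p)*1e-3)-S)*1000).round(1)
    print("t",round(st["t"],2),"tcp z",st["tool_pos"][2].round(4),"nose",f([91.5,0,23.2]),"heel",f([-18.5,0,23.2]),"Fstage",Rs.inv().apply(st["force"]).round(1),"M",Rs.inv().apply(st["wrist_torque"]).round(2),"yaw",round(np.arctan2(*R0.as_matrix()[1::-1,0])-.339,4),"pitch",-R0.as_matrix()[2,0].round(4),"roll",R0.as_matrix()[2,1].round(4),"op",round(st["opening"],4))
    if tag:
        s=load("side");t=load("top")
        cv2.imwrite(f"pics/s{tag}.png",cv2.resize(s["frame"][290:370,260:390],None,fx=6,fy=6,interpolation=cv2.INTER_CUBIC))
        cv2.imwrite(f"pics/t{tag}.png",cv2.convertScaleAbs(cv2.resize(t["frame"][225:315,150:250],None,fx=6,fy=6,interpolation=cv2.INTER_CUBIC),alpha=1.6))
E
python3 -c "
from h import *
stat('6')"
```

```text
t 7.55 tcp z 0.0667 nose [-62.2  -0.2   9.1] heel [-172.1   -0.3   14.4] Fstage [ 0.1 -0.1 -1. ] M [-0.02 -0.02  0.02] yaw 0.0006 pitch 0.0487 roll 0.0002 op 0.0117
```

View pics/s6.png

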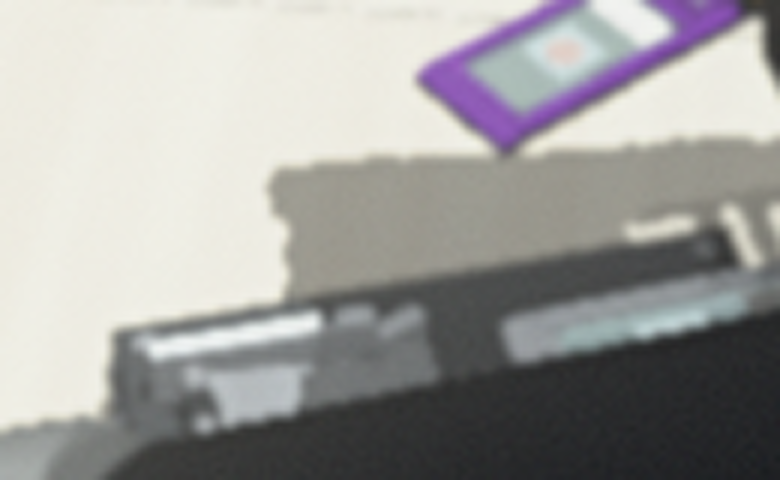

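View pics/t6.png

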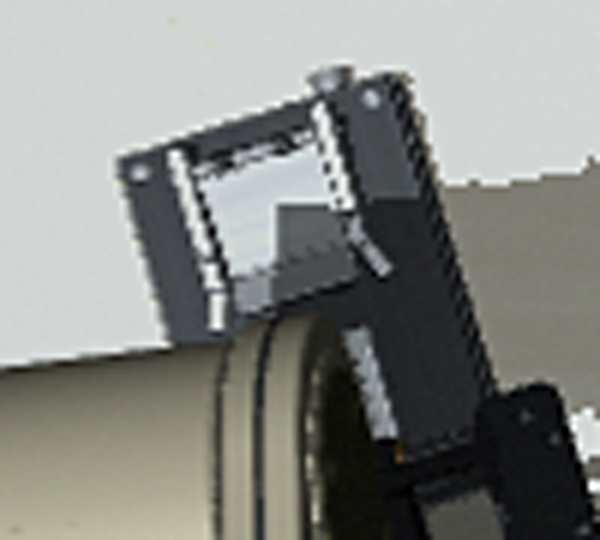

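Nose is about 9 mm above the bed and about 19 mm before the lip, aligned laterally. I'll lower it and feel for the bed.

>>> step_arm([
  {"tx": 0, "ty": 0, "tz": 4, "ax": 0, "ay": 0, "az": 0, "grip": 255},
  {"tx": 0, "ty": 0, "tz": 3, "ax": 0, "ay": 0, "az": 0, "grip": 255},
  {"tx": 0, "ty": 0, "tz": 0, "ax": 0, "ay": 0, "az": 0, "grip": 255},
  {"tx": 0, "ty": 0, "tz": 0, "ax": 0, "ay": 0, "az": 0, "grip": 255},
  {"tx": 0, "ty": 0, "tz": 0, "ax": 0, "ay": 0, "az": 0, "grip": 255},
])

```text
t: 8.15
tool_pos: [0.4443, 0.1128, 0.0591]
orientation: [3.087, 0.53, -0.078]
force: [0.0, -0.3, -0.1]
opening: 0.0116
```

```bash
python3 -c "
from h import *
stat()"
```

```text
t 8.15 tcp z 0.0591 nose [-63.1  -0.1   1.3] heel [-172.9   -0.2    6.8] Fstage [-0.1 -0.3 -0.1] M [-0.01 -0.03 -0.05] yaw 0.0008 pitch 0.0502 roll -0.0 op 0.0116
```

>>> step_arm([
  {"tx": 0, "ty": 0, "tz": 1, "ax": 0, "ay": 0, "az": 0, "grip": 255},
  {"tx": 0, "ty": 0, "tz": 0, "ax": 0, "ay": 0, "az": 0, "grip": 255},
  {"tx": 0, "ty": 0, "tz": 0, "ax": 0, "ay": 0, "az": 0, "grip": 255},
])

```text
t: 8.45
tool_pos: [0.4444, 0.1128, 0.0583]
orientation: [3.087, 0.53, -0.077]
force: [-1.0, 0.2, 0.5]
opening: 0.0115
```

```bash
python3 -c "
from h import *
stat()"
```

```text
t 8.45 tcp z 0.0583 nose [-63.   -0.1   0.5] heel [-172.9   -0.2    6. ] Fstage [-0.8  0.5  0.5] M [ 0.01  0.12 -0.05] yaw 0.0008 pitch 0.0499 roll 0.0 op 0.0115
```

There's a light touch of about 1 N (moment 0.12 N m), which is the probe or the bed. I'll slide forward horizontally towards the bead.

>>> step_arm([
  {"tx": 4, "ty": 0, "tz": -0.2, "ax": 0, "ay": 0, "az": 0, "grip": 255},
  {"tx": 4, "ty": 0, "tz": -0.2, "ax": 0, "ay": 0, "az": 0, "grip": 255},
  {"tx": 4, "ty": 0, "tz": -0.2, "ax": 0, "ay": 0, "az": 0, "grip": 255},
  {"tx": 4, "ty": 0, "tz": -0.2, "ax": 0, "ay": 0, "az": 0, "grip": 255},
  {"tx": 4, "ty": 0, "tz": -0.2, "ax": 0, "ay": 0, "az": 0, "grip": 255},
  {"tx": 3, "ty": 0, "tz": -0.15, "ax": 0, "ay": 0, "az": 0, "grip": 255},
  {"tx": 0, "ty": 0, "tz": 0, "ax": 0, "ay": 0, "az": 0, "grip": 255},
  {"tx": 0, "ty": 0, "tz": 0, "ax": 0, "ay": 0, "az": 0, "grip": 255},
])

```text
t: 9.25
tool_pos: [0.466, 0.1206, 0.058]
orientation: [3.087, 0.53, -0.078]
force: [0.2, -0.3, -0.6]
opening: 0.0113
```

```bash
python3 -c "
from h import *
stat('7')"
```

```text
t 9.25 tcp z 0.058 nose [-40.   -0.    0.2] heel [-1.499e+02 -1.000e-01  5.800e+00] Fstage [ 0.  -0.4 -0.6] M [ 0.04 -0.03 -0.04] yaw 0.0009 pitch 0.0502 roll -0.0001 op 0.0113
```

View pics/s7.png

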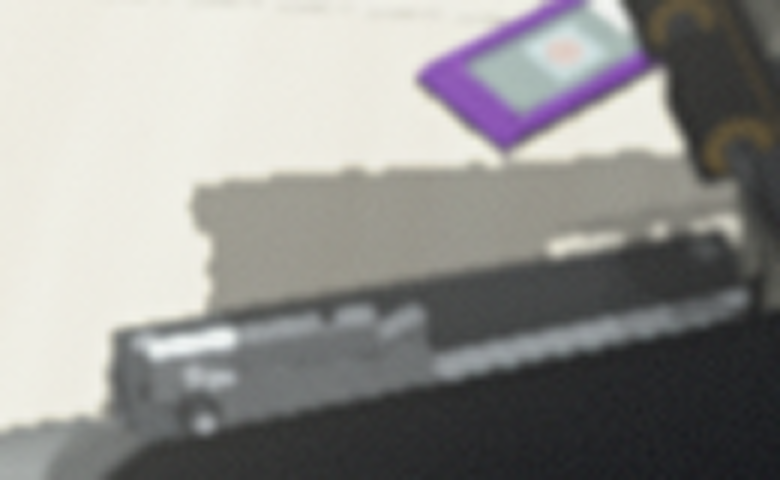

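View pics/t7.png

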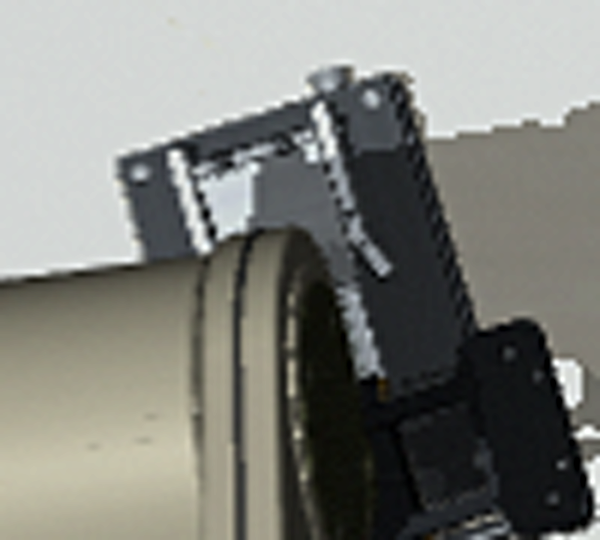

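The nose is at −40 mm, entering below the lip centred, with no force. Continuing past the bead.

>>> step_arm([
  {"tx": 3, "ty": 0, "tz": -0.15, "ax": 0, "ay": 0, "az": 0, "grip": 255},
  {"tx": 3, "ty": 0, "tz": -0.15, "ax": 0, "ay": 0, "az": 0, "grip": 255},
  {"tx": 3, "ty": 0, "tz": -0.15, "ax": 0, "ay": 0, "az": 0, "grip": 255},
  {"tx": 3, "ty": 0, "tz": -0.15, "ax": 0, "ay": 0, "az": 0, "grip": 255},
  {"tx": 3, "ty": 0, "tz": -0.15, "ax": 0, "ay": 0, "az": 0, "grip": 255},
  {"tx": 3, "ty": 0, "tz": -0.15, "ax": 0, "ay": 0, "az": 0, "grip": 255},
  {"tx": 0, "ty": 0, "tz": 0, "ax": 0, "ay": 0, "az": 0, "grip": 255},
  {"tx": 0, "ty": 0, "tz": 0, "ax": 0, "ay": 0, "az": 0, "grip": 255},
])

```text
t: 10.15
tool_pos: [0.4824, 0.1264, 0.0578]
orientation: [3.087, 0.53, -0.08]
force: [-5.0, -0.6, 0.1]
opening: 0.0118
```

```bash
python3 -c "
from h import *
stat()"
```

```text
t 10.15 tcp z 0.0578 nose [-22.6   0.   -0.1] heel [-1.325e+02 -1.000e-01  5.500e+00] Fstage [-4.9  1.1  0.1] M [-0.04  0.87 -0.03] yaw 0.0009 pitch 0.0516 roll -0.0002 op 0.0118
```

```bash
python3 -c "
from h import *
stat('8')"
```

```text
t 10.15 tcp z 0.0578 nose [-22.6   0.   -0.1] heel [-1.325e+02 -1.000e-01  5.500e+00] Fstage [-4.9  1.1  0.1] M [-0.04  0.87 -0.03] yaw 0.0009 pitch 0.0516 roll -0.0002 op 0.0118
```

View pics/s8.png

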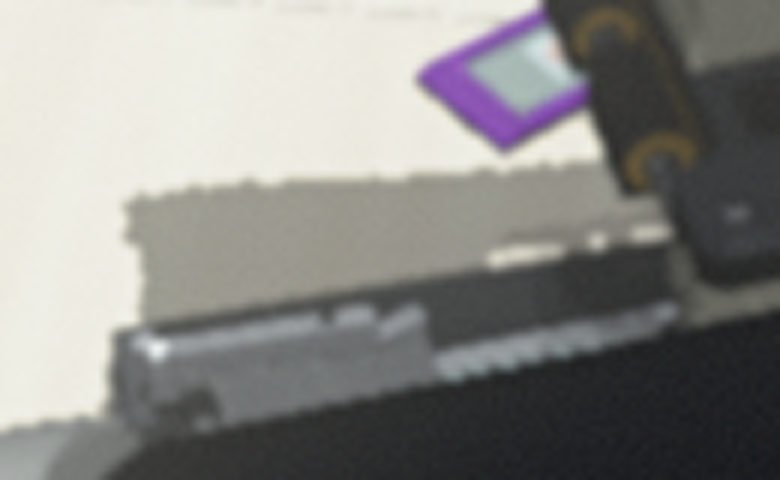

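View pics/t8.png

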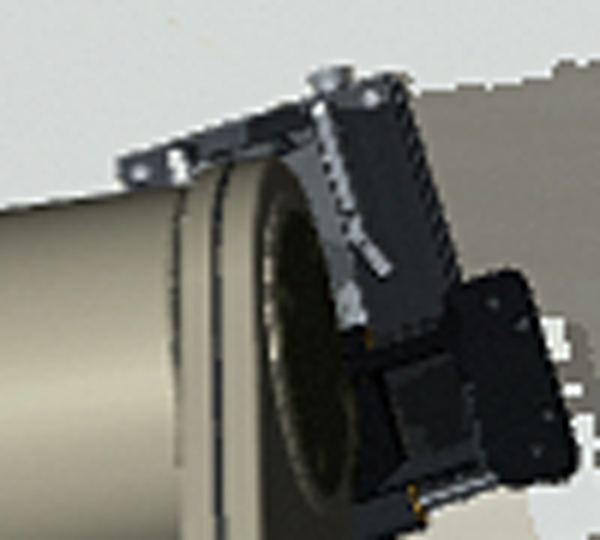

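Nose is under the flap, with 5 N of pushing resistance from the bevel lifting the bead. I'll continue while easing the pitch to 0.035.

>>> step_arm([
  {"tx": 3, "ty": 0, "tz": 0.1, "ax": 0, "ay": 0.003, "az": 0, "grip": 255},
  {"tx": 3, "ty": 0, "tz": 0.1, "ax": 0, "ay": 0.003, "az": 0, "grip": 255},
  {"tx": 3, "ty": 0, "tz": 0.1, "ax": 0, "ay": 0.003, "az": 0, "grip": 255},
  {"tx": 3, "ty": 0, "tz": 0.1, "ax": 0, "ay": 0.003, "az": 0, "grip": 255},
  {"tx": 3, "ty": 0, "tz": 0.1, "ax": 0, "ay": 0.003, "az": 0, "grip": 255},
  {"tx": 0, "ty": 0, "tz": 0, "ax": 0, "ay": 0, "az": 0, "grip": 255},
  {"tx": 0, "ty": 0, "tz": 0, "ax": 0, "ay": 0, "az": 0, "grip": 255},
])

```text
t: 10.95
tool_pos: [0.4976, 0.1317, 0.057]
orientation: [3.09, 0.53, -0.053]
force: [-0.2, 0.4, -3.4]
opening: 0.0114
```

```bash
python3 -c "
from h import *
stat()"
```

```text
t 10.95 tcp z 0.057 nose [-6.1 -0.1  0.7] heel [-116.1   -0.2    4.5] Fstage [-0.   0.4 -3.4] M [ 0.02  0.26 -0.01] yaw 0.0008 pitch 0.0341 roll -0.0 op 0.0114
```

Fz of −3.4 N shows the flap bearing down on the carrier. Now slow approach to the stop.

>>> step_arm([
  {"tx": 1.5, "ty": 0, "tz": 0, "ax": 0, "ay": 0, "az": 0, "grip": 255},
  {"tx": 1.5, "ty": 0, "tz": 0, "ax": 0, "ay": 0, "az": 0, "grip": 255},
  {"tx": 1, "ty": 0, "tz": 0, "ax": 0, "ay": 0, "az": 0, "grip": 255},
  {"tx": 0, "ty": 0, "tz": 0, "ax": 0, "ay": 0, "az": 0, "grip": 255},
  {"tx": 0, "ty": 0, "tz": 0, "ax": 0, "ay": 0, "az": 0, "grip": 255},
])

```text
t: 11.45
tool_pos: [0.501, 0.1329, 0.0568]
orientation: [3.09, 0.53, -0.054]
force: [-2.8, -0.3, -2.9]
opening: 0.0119
```

```bash
python3 -c "
from h import *
stat()"
```

```text
t 11.45 tcp z 0.0568 nose [-2.5 -0.1  0.5] heel [-112.5   -0.2    4.3] Fstage [-2.8  0.7 -2.9] M [0.01 0.63 0.  ] yaw 0.0007 pitch 0.0348 roll -0.0 op 0.0119
```

>>> step_arm([
  {"tx": 1, "ty": 0, "tz": 0, "ax": 0, "ay": 0, "az": 0, "grip": 255},
  {"tx": 0, "ty": 0, "tz": 0, "ax": 0, "ay": 0, "az": 0, "grip": 255},
  {"tx": 0, "ty": 0, "tz": 0, "ax": 0, "ay": 0, "az": 0, "grip": 255},
])

```text
t: 11.75
tool_pos: [0.5019, 0.1332, 0.0568]
orientation: [3.09, 0.53, -0.054]
force: [-2.9, -0.7, -2.9]
opening: 0.0116
```

```bash
python3 -c "
from h import *
stat()"
```

```text
t 11.75 tcp z 0.0568 nose [-1.6 -0.1  0.4] heel [-111.5   -0.2    4.3] Fstage [-2.9  0.3 -2.9] M [-0.    0.68 -0.03] yaw 0.0008 pitch 0.035 roll -0.0 op 0.0116
```

>>> step_arm([
  {"tx": 1, "ty": 0, "tz": 0, "ax": 0, "ay": 0, "az": 0, "grip": 255},
  {"tx": 0, "ty": 0, "tz": 0, "ax": 0, "ay": 0, "az": 0, "grip": 255},
  {"tx": 0, "ty": 0, "tz": 0, "ax": 0, "ay": 0, "az": 0, "grip": 255},
])

```text
t: 12.05
tool_pos: [0.5029, 0.1335, 0.0568]
orientation: [3.09, 0.53, -0.054]
force: [-3.2, -1.2, -2.5]
opening: 0.0117
```

```bash
python3 -c "
from h import *
stat()"
```

```text
t 12.05 tcp z 0.0568 nose [-0.5 -0.1  0.4] heel [-110.5   -0.2    4.3] Fstage [-3.4 -0.1 -2.5] M [-0.01  0.65 -0.03] yaw 0.0008 pitch 0.0349 roll 0.0 op 0.0117
```

>>> step_arm([
  {"tx": 1, "ty": 0, "tz": 0, "ax": 0, "ay": 0, "az": 0, "grip": 255},
  {"tx": 0, "ty": 0, "tz": 0, "ax": 0, "ay": 0, "az": 0, "grip": 255},
  {"tx": 0, "ty": 0, "tz": 0, "ax": 0, "ay": 0, "az": 0, "grip": 255},
])

```text
t: 12.35
tool_pos: [0.5031, 0.1336, 0.0565]
orientation: [3.09, 0.53, -0.057]
force: [-5.8, -2.6, -0.3]
opening: 0.0118
```

```bash
python3 -c "
from h import *
stat()"
```

```text
t 12.35 tcp z 0.0565 nose [-0.4 -0.  -0. ] heel [-1.103e+02 -1.000e-01  4.000e+00] Fstage [-6.3 -0.6 -0.3] M [-0.02  1.15 -0.04] yaw 0.0008 pitch 0.0366 roll -0.0001 op 0.0118
```

>>> step_arm([
  {"tx": 0.7, "ty": 0, "tz": 0, "ax": 0, "ay": 0, "az": 0, "grip": 255},
  {"tx": 0, "ty": 0, "tz": 0, "ax": 0, "ay": 0, "az": 0, "grip": 255},
  {"tx": 0, "ty": 0, "tz": 0, "ax": 0, "ay": 0, "az": 0, "grip": 255},
])

```text
t: 12.65
tool_pos: [0.503, 0.1337, 0.0563]
orientation: [3.09, 0.53, -0.059]
force: [-9.4, -4.4, 0.9]
opening: 0.0118
```

```bash
python3 -c "
from h import *
stat()"
```

```text
t 12.65 tcp z 0.0563 nose [-0.4 -0.  -0.4] heel [-1.104e+02 -1.000e-01  3.800e+00] Fstage [-10.4  -1.    0.9] M [ 0.01  1.59 -0.04] yaw 0.0008 pitch 0.0382 roll -0.0002 op 0.0118
```

Stop found: the TCP stalls at nose x ≈ −0.4 mm and Fx has risen to 10 N. Now I'll rotate flat about the nose, backing off slightly in x.

>>> step_arm([
  {"tx": -0.4, "ty": 0, "tz": 0.6, "ax": 0, "ay": 0.007, "az": 0, "grip": 255},
  {"tx": -0.4, "ty": 0, "tz": 0.6, "ax": 0, "ay": 0.007, "az": 0, "grip": 255},
  {"tx": -0.3, "ty": 0, "tz": 0.6, "ax": 0, "ay": 0.007, "az": 0, "grip": 255},
  {"tx": -0.2, "ty": 0, "tz": 0.6, "ax": 0, "ay": 0.007, "az": 0, "grip": 255},
  {"tx": -0.2, "ty": 0, "tz": 0.6, "ax": 0, "ay": 0.007, "az": 0, "grip": 255},
  {"tx": 0, "ty": 0, "tz": 0, "ax": 0, "ay": 0, "az": 0, "grip": 255},
  {"tx": 0, "ty": 0, "tz": 0, "ax": 0, "ay": 0, "az": 0, "grip": 255},
], squeeze=35)

```text
t: 13.35
tool_pos: [0.5024, 0.1334, 0.054]
orientation: [3.096, 0.531, -0.002]
force: [-6.7, -1.9, 2.3]
opening: 0.0116
```

```bash
python3 -c "
from h import *
stat()"
```

```text
t 13.35 tcp z 0.054 nose [-0.1 -0.   0.7] heel [-1.101e+02 -1.000e-01  8.000e-01] Fstage [-6.9  0.5  2.3] M [-0.   1.4 -0. ] yaw 0.0007 pitch 0.0011 roll -0.0001 op 0.0116
```

>>> step_arm([
  {"tx": 0, "ty": 0, "tz": 0.5, "ax": 0, "ay": 0, "az": 0, "grip": 255},
  {"tx": 0, "ty": 0, "tz": 0.3, "ax": 0, "ay": 0, "az": 0, "grip": 255},
  {"tx": 0, "ty": 0, "tz": 0, "ax": 0, "ay": 0, "az": 0, "grip": 255},
  {"tx": 0, "ty": 0, "tz": 0, "ax": 0, "ay": 0, "az": 0, "grip": 255},
])

```text
t: 13.75
tool_pos: [0.5023, 0.1334, 0.0533]
orientation: [3.096, 0.531, -0.002]
force: [-9.1, -3.2, 3.6]
opening: 0.0113
```

```bash
python3 -c "
from h import *
stat()"
```

```text
t 13.75 tcp z 0.0533 nose [-0.3 -0.  -0. ] heel [-1.103e+02 -1.000e-01  2.000e-01] Fstage [-9.6 -0.   3.6] M [ 0.07  1.72 -0.04] yaw 0.0009 pitch 0.0016 roll -0.0001 op 0.0113
```

>>> step_arm([
  {"tx": 0, "ty": 0, "tz": 0.5, "ax": 0, "ay": 0, "az": 0, "grip": 255},
  {"tx": 0, "ty": 0, "tz": 0, "ax": 0, "ay": 0, "az": 0, "grip": 255},
  {"tx": 0, "ty": 0, "tz": 0, "ax": 0, "ay": 0, "az": 0, "grip": 255},
])

```text
t: 14.05
tool_pos: [0.5023, 0.1334, 0.0531]
orientation: [3.096, 0.531, -0.003]
force: [-10.5, -3.3, 7.9]
opening: 0.0118
```

```bash
python3 -c "
from h import *
stat()"
```

```text
t 14.05 tcp z 0.0531 nose [-0.3 -0.  -0.2] heel [-1.103e+02 -1.000e-01 -0.000e+00] Fstage [-11.    0.4   7.9] M [ 0.16  2.01 -0.01] yaw 0.0009 pitch 0.0016 roll -0.0001 op 0.0118
```

>>> step_arm([
  {"tx": -0.5, "ty": 0, "tz": 0.5, "ax": 0, "ay": 0.003, "az": 0, "grip": 255},
  {"tx": 0, "ty": 0, "tz": 0.4, "ax": 0, "ay": 0, "az": 0, "grip": 255},
  {"tx": 0, "ty": 0, "tz": 0, "ax": 0, "ay": 0, "az": 0, "grip": 255},
  {"tx": 0, "ty": 0, "tz": 0, "ax": 0, "ay": 0, "az": 0, "grip": 255},
  {"tx": 0, "ty": 0, "tz": 0, "ax": 0, "ay": 0, "az": 0, "grip": 255},
])

```text
t: 14.55
tool_pos: [0.5023, 0.1334, 0.0531]
orientation: [-3.096, -0.531, -0.003]
force: [-14.6, -2.6, 13.9]
opening: 0.0121
```

```bash
python3 -c "
from h import *
stat('9')"
```

```text
t 14.55 tcp z 0.0531 nose [-0.3 -0.   0.1] heel [-1.103e+02 -1.000e-01 -1.000e-01] Fstage [-14.6   2.4  13.9] M [ 0.24  2.38 -0.01] yaw 0.0009 pitch -0.0022 roll 0.0 op 0.0121
```

View pics/s9.png

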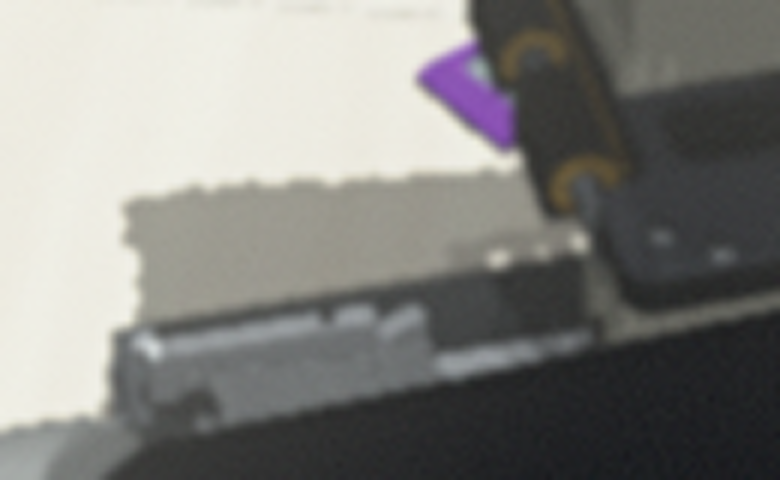

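View pics/t9.png

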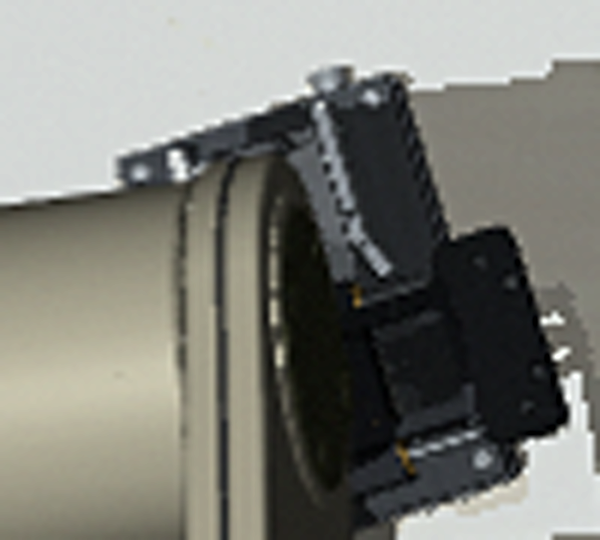

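>>> step_arm([
  {"tx": -0.8, "ty": 0, "tz": 0, "ax": 0, "ay": -0.001, "az": 0, "grip": 255},
  {"tx": 0, "ty": 0, "tz": 0, "ax": 0, "ay": 0, "az": 0, "grip": 255},
  {"tx": 0, "ty": 0, "tz": 0, "ax": 0, "ay": 0, "az": 0, "grip": 255},
  {"tx": 0, "ty": 0, "tz": 0, "ax": 0, "ay": 0, "az": 0, "grip": 255},
])

```text
t: 15.05
tool_pos: [0.5023, 0.1334, 0.0531]
orientation: [-3.096, -0.531, -0.005]
force: [-9.4, -0.3, 9.7]
opening: 0.0115
```

```bash
python3 -c "
from h import *
stat('10')"
```

```text
t 15.05 tcp z 0.0531 nose [-0.2 -0.   0.2] heel [-1.102e+02 -1.000e-01 -1.000e-01] Fstage [-9.   2.8  9.7] M [ 0.32  1.58 -0.04] yaw 0.0009 pitch -0.003 roll 0.0001 op 0.0115
```

>>> step_arm([
  {"tx": 0, "ty": 0, "tz": 0.4, "ax": 0, "ay": 0, "az": 0, "grip": 255},
  {"tx": 0, "ty": 0, "tz": 0, "ax": 0, "ay": 0, "az": 0, "grip": 255},
  {"tx": 0, "ty": 0, "tz": 0, "ax": 0, "ay": 0, "az": 0, "grip": 255},
  {"tx": 0, "ty": 0, "tz": 0, "ax": 0, "ay": 0, "az": 0, "grip": 255},
  {"tx": 0, "ty": 0, "tz": 0, "ax": 0, "ay": 0, "az": 0, "grip": 255},
  {"tx": 0, "ty": 0, "tz": 0, "ax": 0, "ay": 0, "az": 0, "grip": 255},
])

```text
t: 15.75
tool_pos: [0.5023, 0.1334, 0.0531]
orientation: [-3.096, -0.531, -0.005]
force: [-11.1, -1.8, 14.1]
opening: 0.0114
```

```bash
python3 -c "
from h import *
stat()
s=load('side');cv2.imwrite('pics/s11.png',s['frame'])
a=cv2.resize(s['frame'][325:365,325:375],None,fx=14,fy=14,interpolation=cv2.INTER_CUBIC);cv2.imwrite('pics/s11c.png',a)
# expected carrier far top edge (y=-20,z=5), flat, nose at 0
X=np.array([[x,-20,5] for x in (-45,-80,-108)])*1e-3
print(((proj(s,S+Rs.apply(X))-[325,325]+.5)*14).round())
t=load('top');cv2.imwrite('pics/t11.png',t['frame'])
stat()"
```

```text
t 15.75 tcp z 0.0531 nose [-0.2 -0.   0.2] heel [-1.102e+02 -1.000e-01 -1.000e-01] Fstage [-11.1   1.9  14.1] M [ 0.31  1.99 -0.03] yaw 0.0009 pitch -0.003 roll 0.0 op 0.0114
[[117. 340.]
 [441. 284.]
 [696. 239.]]
t 15.85 tcp z 0.0531 nose [-0.2 -0.   0.2] heel [-1.102e+02 -1.000e-01 -1.000e-01] Fstage [-10.7   1.2  14.6] M [0.31 2.01 0.01] yaw 0.0009 pitch -0.003 roll 0.0001 op 0.0118
```

View pics/s11.png

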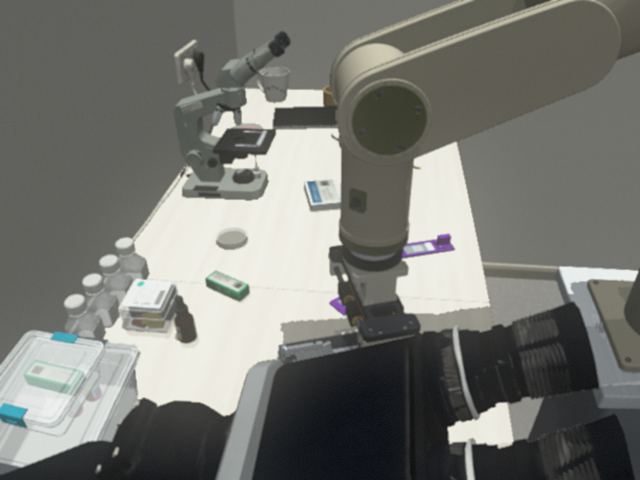

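View pics/s11c.png

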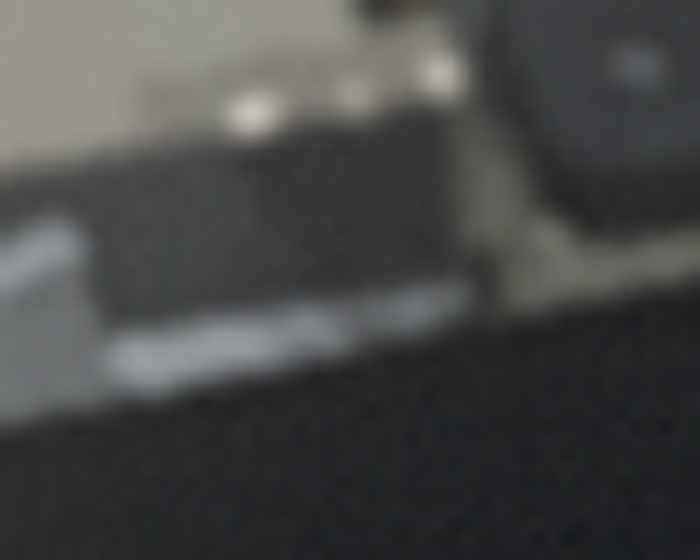

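View pics/t11.png

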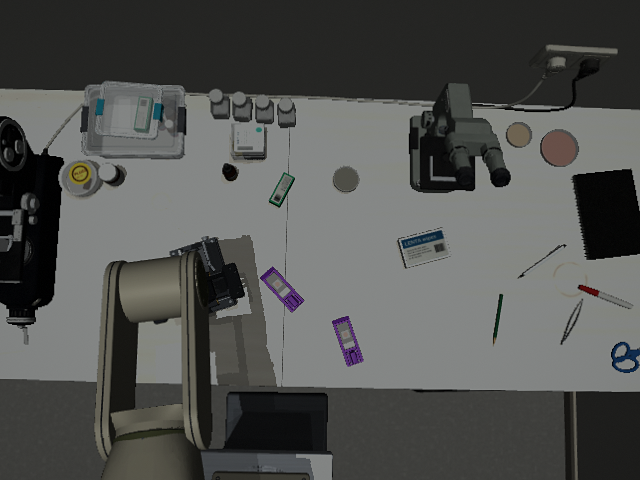

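The visible far carrier edge runs from (115,340) to (455,285) in the crop. The prediction for lying flat at the stop is (117,340) to (441,284), so they match. The bystanders sit at their starting pixels, and forces and pose are steady. Handing in.

```bash
python3 -c "
from h import *
print(robot.close_job()); stat()"
```

```text
the job is handed in; nothing more can be done
None
the job is handed in; nothing more can be done
```

The carrier is loaded in the warm stage and was handed in still gripped and pressed down; no verdict was reported.

I took the silver carrier by its black grip and slid it in, tipped nose-down by 0.05 rad and eased to 0.035. It went under the flap until it came up against the stop. I then turned it flat about the nose and pressed the grip end down.

Last checks before hand-in, at about 15.9 s:
- **Position:** the nose is at x ≈ −0.2 mm, y ≈ 0, z ≈ +0.2 mm from the seat, and the heel is at z ≈ −0.1 mm. These come from the arm pose and the grasp, not from direct sight.
- **Squareness:** the carrier is within about 0.001 rad of the stage direction.
- **Forces:** about 14 N downward and 11 N against the stop, steady, with a 35 N squeeze.
- **Camera check:** the visible carrier edge matched the predicted edge for lying flat at the stop to within a pixel. The bystanders had not moved.

- **Not measured directly:** the flap angle and the probe travel. I inferred them from the flap's downward force while sliding in (about 3 N) and from the heel height.
- **Didn't behave as expected:** the push against the stop stayed at about 11 N, more than I intended, even after I backed off. It is still well below the 60 N limit.

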